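# Index the banding wheel four clicks and hold it for the brush

### The arm

A 6-joint arm with a two-finger parallel gripper is mounted at the origin on the work surface. World frame = base frame: x ahead of the robot, y to its left, z up, the work surface at z = 0. Lengths are in m, angles in rad, forces in N, time in s.
With the tool pointing down it reaches from about 0.275 to 0.85 m from the base axis. Payload 19 kg.
Tool frame: the origin (TCP) lies at the very end of the fingers, on their centre line; the grasp point (between the pads) lies 19 mm behind it (manip.grasp_offset is the distance from the TCP to the grasp point, in m); z points along the fingers, y is the line along which they close (so a half turn about z gives the same grasp; the last joint's range is limited). The gripper opens to 85 mm and grips with 20 to 120 N. Pads are 22 mm wide; open, the fingers measure 114 mm over their backs; the gripper's body (76 mm by 85 mm) begins 54 mm behind the grasp point. The pads swing forward as they close: fully open they stand 13 mm farther back than shut.
Start: joints at [-0.134, 0.15, 1.437, -0, 1.554, -0.134], TCP at [0.575, -0, 0.231] pointing down, gripper open.
Joint ranges: [-2.8, 2.8], [-0.68, 2.1], [0.12, 2.68], [-1.39, 4.53], [0.16, 2.79], [-2.81, 2.81]. Speed limits (rad/s): [1.89, 1.89, 2.22, 3.01, 3.01, 3.01].

### API

Orientations are given as a 3x3 rotation matrix whose columns are the frame's x, y, z axes.
In Python, from workcell import manip gives the robot as it stands. The module is installed in compiled form; this text tells all that it offers.
- The arm moves only by the tool drive_tool, never from a script. Its argument "increments" is one flat list of numbers, 5 for each row, row after row: the shift along the tool's x, y, z in mm, then the turn about the tool's z in degrees, then the finger opening in mm, from 0 to 85.4. In form: [tx, ty, tz, spin, gripper, tx, ty, tz, spin, gripper, ...]. A call has 1 to 12 rows; each row is the pose to reach, as a shift and turn from the pose commanded when the call began, along the tool's axes at that moment; what a row does not reach only later rows make up. A row lasts 1/8 s, in which the tool goes at most 62.5 mm and 10.7 degrees, less where a joint would pass 70% of its speed; a pose out of reach is approached as far as the arm can. A call with a gripper value outside its range is refused whole. The fingers move at their own pace and stop on an object; the grip force is fixed at half the most. Time passes only in rows, so rows that repeat a pose let the fingers close. It gives the time, the measured TCP pose, the force, the opening and the grip force at its end, in the units of the state.
- manip.get_obs(): the state, without advancing time (a new reading comes with each control period).
- manip.snapshot(name): name is "scene" or "side" or "wrist"; returns a dict with "img" (384x512x3 uint8, blue, green, red), "fx", "fy", "cx", "cy" (pixels), "position" and "rotation" of the camera in the world. Camera axes: x right, y down, z forward; pixel columns grow to the right and rows downward; lengths in m; the calibration is good to about 2 mm. A picture is of the moment at which its call begins. There is no depth.
- manip.close_job(): hands the job in; it is judged then, once.
Trained networks look in the newest picture that a camera, given by its name, has taken for a name from the list of things; names that differ only in an ending like _2 or _b are one class to them, and where a whole thing is asked for, a point or a joint stands for the part that bears it (a point fixed in the world has none). Each returns a list of dicts, best first, with "conf" (0 to 1); they miss things now and then, are a little off and sometimes report something else, mostly with a low value. They report only what shows in the picture. A call takes as long as a camera call. They do not tell look-alikes from the thing itself.
- manip.spot_in(name, camera): "xy" ([column, row] in pixels, amid what is visible of it).
- manip.trace(name, camera): "mask" (384x512 bool, what is visible of it) and "xy" ([column, row] in pixels, amid what is visible of it).
The state is a dict: "t": time; "joints": joint angles; "joint_velocities": joint speeds; "joint_efforts": joint torques, N m; "ee_pos": TCP position; "ee_rot": TCP orientation; "wrist_force": force on the tool from outside, world axes, zero at the start; "ft_torque": the same for the moment, N m; "opening": finger opening in m; "grasp_force": force on a finger pad.
Only numpy, scipy, OpenCV 4.12 (cv2) and the standard library are available. Lean on these libraries where they do the work, as an engineer would, in place of code of your own. Each camera call takes 0.05 s, during which the arm holds its last target. There are 200 camera calls.

### The job

Get the banding wheel ready for a six-part pattern: slip the bisque napkin ring that clears the wheel's wooden mandrel all the way down onto the wheel head, and put the other one, which has shrunk too small, in the wooden seconds tray; set both down, do not drop them, and leave the glaze jar, brush pot and wooden rib where they stand. With the ring on, take the wheel's lever by its upright grip and bring it round anticlockwise (seen from above) exactly four ratchet clicks, then ease it back until the tooth rests on the pawl. Finish there still gripping the lever: do not let go, the wheel is to be held steady for the brush.

Things in the scene. Friction and masses are not known exactly. Their poses are not given: they have to be found in the camera images.
- fit_ring: Bisque-fired clay napkin ring, unglazed pale buff, standing on end: outside diameter 52, bore 40, height 36 mm, 50 to 100 g. Origin: centre of its underside, z up along the bore. It slips over the 36 mm mandrel with 2 mm to spare all round.
- tight_ring: Second napkin ring of the same clay, shrunk smaller in the kiln: outside diameter 45, bore 33, height 32 mm, 50 to 100 g; too small for the 36 mm mandrel. Origin: centre of its underside, z up along the bore. The two rings stand to the robot's left, 90 to 195 mm apart; which is on which side varies.
- foot: The banding wheel's round dark cast-iron foot, fixed on the bench; origin under the wheel's axis at bench height. It carries a turning aluminium head of 180 mm diameter and, just under it, a steel ratchet ring of 207 mm diameter with 24 saw teeth (47 to 57 mm above the bench). The lever starts at -123 degrees from this frame's x axis.
- wheel_center (a point): Point on the wheel's axis at the top face of the head, 74 mm above the bench, where the mandrel's foot is; z up, turns with the wheel. A ring fully down over the mandrel has its underside flat on this face.
- mandrel_top (a point): Top of the turned wooden mandrel that stands upright in the middle of the wheel head: 36 mm diameter, 47 mm tall, its top 11 mm tapering to 21 mm diameter. This point is on the axis, 121 mm above the bench.
- grip: The lever's upright dark wooden grip: round, 22 mm diameter, 63 to 126 mm above the bench, turning freely on its pin, so the fingers need not turn with it. Origin: on the pin at the top face of the flat steel lever bar, 62 mm above the bench, 140 mm from the wheel's axis; z up. Lever, head, mandrel and ratchet ring turn as one.
- grip_mid (a point): Middle of the grip's height, 98 mm above the bench, 140 mm from the wheel's axis. At the start it is on the wheel's right-hand side, towards the robot; four clicks swing it 60 degrees anticlockwise seen from above, along the right-hand side and away from the robot.
- wheel (a joint): Angle of the wheel, rad, anticlockwise seen from above positive; 0 at the start, a tooth resting on the pawl. One click every 0.2618 (37 mm of travel at the grip). After n clicks the tooth rests on the pawl at n x 0.2618 (four: 1.047); it cannot turn back further.
- pawl (a joint): Lift of the sprung steel pawl on the ratchet teeth at the wheel's far side, rad: about 0 down in a tooth gap, 0.1 on a tooth's tip. As it rides up, the push needed at the grip climbs from about 2 to 5 N; 0.22 to 0.26 rad past the last rest it snaps down behind the tooth and that turns into a sudden pull forward. Let go between clicks, the wheel is drawn back to the last rest in a second or two.
- tray_in (a point): Centre of the inner floor of the seconds tray, a shallow open wooden tray fixed on the bench to the robot's right: 170 mm (its x axis) x 140 mm (its y axis) outside, walls 6 mm thick, rim 28 mm and inner floor 6 mm above the bench.
- glaze_jar: Bystander: clear glaze jar with a white cap, 70 mm diameter, 90 mm tall, beyond the wheel to the left. Origin: centre of its underside.
- rib: Bystander: flat wooden throwing rib, 90 x 50 mm, 7 mm thick, lying on the bench beyond the wheel to the right. Origin: centre of its underside.
- brush_pot: Bystander: white pot of brushes, 80 mm diameter, 95 mm tall (about 210 mm with the brushes), to the left. Origin: centre of its underside.
Things that resemble listed ones, but are neither listed nor needed, are in the scene too. Leave any blue or orange look-alike of the fit_ring alone.

How it is judged:
By the outcome, as a careful person would: the job done as asked, in the order asked, and still so for the second after the job is handed in, while the arm keeps its last pose, push and grip.
It also fails if it takes over 72 s, if anything falls off the work surface, if the arm or the gripper's body presses on something with over 40 N, if the wrist force passes 120 N, or if a joint passes its speed limit or range.

## Working session

There is one attempt and no reset: what is moved stays moved. The work goes in short steps, Python scripts to look and compute and a tool call to move; the robot and the scene stay as the last step left them, time stands still between calls to the robot, and variables do not carry over. Pictures are saved under pics/ and viewed, at most 10 in all, crops included, and the job is handed in when it is done.

Besides the shell and the picture viewer there is one more tool, called after "Request:" as name(argument=value, ...) on one line, values as JSON. drive_tool: Moves the arm, as the interface text tells. Its arguments: {"type":"object","properties":{"increments":{"type":"array"}},"required":["increments"]}

```bash
mkdir -p pics; cat > h.py <<'E'
import numpy as np, cv2
from workcell import manip
def ray(s,xy):
    d=np.array([(xy[0]-s["cx"])/s["fx"],(xy[1]-s["cy"])/s["fy"],1.])
    return np.array(s["position"]),np.array(s["rotation"])@d
def atz(s,xy,z):
    p,d=ray(s,xy); return p+d*(z-p[2])/d[2]
def tri(rs):
    A=np.zeros((3,3));b=np.zeros(3)
    for p,d in rs:
        d=d/np.linalg.norm(d);M=np.eye(3)-np.outer(d,d);A+=M;b+=M@p
    return np.linalg.solve(A,b)
def proj(s,P):
    c=np.array(s["rotation"]).T@(np.array(P)-s["position"])
    return np.array([s["fx"]*c[0]/c[2]+s["cx"],s["fy"]*c[1]/c[2]+s["cy"]])
E
python3 - <<'E'
from h import *
np.set_printoptions(precision=4,suppress=True)
for c in ["scene","side","wrist"]:
    s=manip.snapshot(c); cv2.imwrite(f"pics/{c}0.png",s["img"])
    print(c,s["fx"],s["position"],np.array(s["rotation"]).tolist())
    for n in ["fit_ring","tight_ring","foot","mandrel_top","grip","tray_in","glaze_jar","rib","brush_pot"]:
        try: r=manip.trace(n,c)
        except Exception as e: print(n,e);continue
        for q in r[:4]:
            ys,xs=np.nonzero(q["mask"])
            print(n,round(q["conf"],2),np.round(q["xy"]),(xs.min(),xs.max(),ys.min(),ys.max()) if len(xs) else None,atz(s,q["xy"],0.02))
print(manip.get_obs())
E
```

```text
scene 460.8750528366595 [1.4044 0.1878 0.8189] [[-0.21102453658812603, 0.615489488093567, -0.7593690374278408], [0.977455939912046, 0.1273356592871253, -0.16842065017262994], [-0.006966382736033907, -0.777790665873686, -0.6284848045826907]]
fit_ring 0.9 [318. 186.] (np.int64(312), np.int64(330), np.int64(176), np.int64(194)) [0.3652 0.137  0.02  ]
fit_ring 0.64 [344. 225.] (np.int64(333), np.int64(353), np.int64(218), np.int64(241)) [0.5141 0.218  0.02  ]
tight_ring 0.68 [396. 211.] (np.int64(388), np.int64(406), np.int64(203), np.int64(222)) [0.4332 0.3485 0.02  ]
foot 0.74 [259. 230.] (np.int64(210), np.int64(304), np.int64(181), np.int64(283)) [0.5741 0.0114 0.02  ]
foot 0.59 [214. 197.] (np.int64(211), np.int64(219), np.int64(181), np.int64(204)) [ 0.4707 -0.1372  0.02  ]
mandrel_top 0.57 [260. 225.] (np.int64(210), np.int64(304), np.int64(181), np.int64(256)) [0.5568 0.0109 0.02  ]
grip 0.6 [215. 195.] (np.int64(212), np.int64(219), np.int64(182), np.int64(203)) [ 0.4645 -0.1373  0.02  ]
tray_in 0.59 [131. 198.] (np.int64(93), np.int64(165), np.int64(173), np.int64(222)) [ 0.523
[... 2899 characters left out ...]
[0.7004 0.1554 0.02  ]
rib 0.97 [346. 332.] (np.int64(320), np.int64(367), np.int64(313), np.int64(346)) [ 0.6977 -0.2411  0.02  ]
{'t': 1.5, 'joints': array([-0.134 ,  0.1505,  1.4374, -0.    ,  1.5538, -0.134 ]), 'joint_velocities': array([-0.0001, -0.0002, -0.0007, -0.0008,  0.0002, -0.0003]), 'joint_efforts': array([ -0.0006, -71.2793, -57.1049,  -0.0002,   0.0014,  -0.    ]), 'ee_pos': array([ 0.575 , -0.    ,  0.2313]), 'ee_rot': array([[ 0.    ,  1.    , -0.0001],
       [ 1.    , -0.    , -0.    ],
       [-0.    , -0.0001, -1.    ]]), 'wrist_force': array([ 0.0291, -0.1565, -0.4086]), 'ft_torque': array([-0.0091,  0.0055,  0.0229]), 'grasp_force': 0.0, 'opening': 0.0855498849434897}
```

View pics/scene0.png

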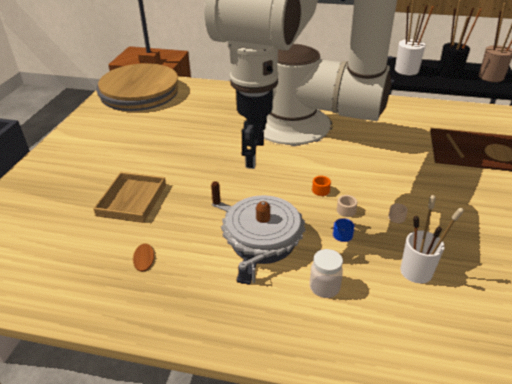

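View pics/side0.png

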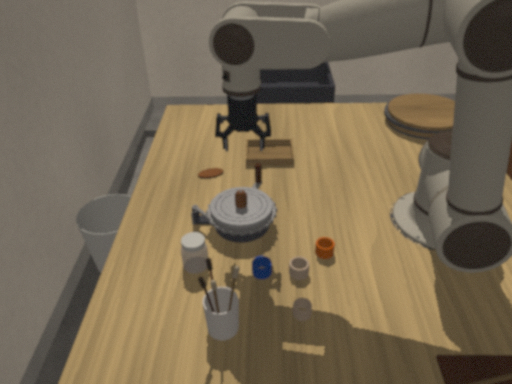

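View pics/wrist0.png

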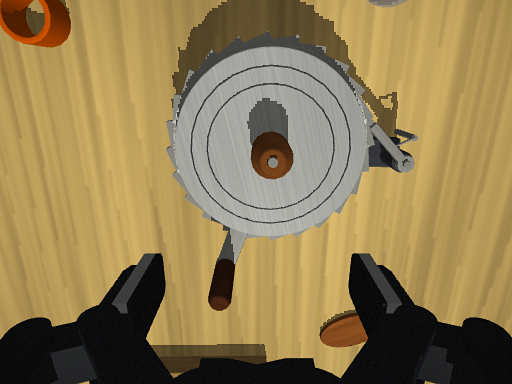

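Request:
drive_tool(increments=[50, -30, 0, 0, 85, 100, -60, 0, 0, 85, 150, -85, 0, 0, 85, 200, -105, 0, 0, 85, 250, -125, 0, 0, 85, 290, -140, 0, 0, 85, 290, -140, 0, 0, 85, 290, -140, 0, 0, 85])

```text
t: 2.5
ee_pos: [0.4351, 0.2897, 0.2312]
ee_rot: [[-0.0, 1.0, -0.0], [1.0, 0.0, -0.0], [-0.0, -0.0, -1.0]]
wrist_force: [0.5, -1.0, -0.3]
opening: 0.0849
grasp_force: 0.0
```

```bash
python3 - <<'E'
from h import *
np.set_printoptions(precision=4,suppress=True)
o=manip.get_obs();print(o["t"],o["ee_pos"],o["ee_rot"].tolist())
s=manip.snapshot("wrist"); cv2.imwrite("pics/wrist1.png",s["img"]); np.savez("w1.npz",**s)
print(s["position"],s["cx"],s["cy"],s["img"].shape)
for n in ["fit_ring","tight_ring"]:
    for q in manip.trace(n,"wrist"):
        ys,xs=np.nonzero(q["mask"])
        if len(xs)<20: continue
        c=s["img"][q["mask"]].mean(0)
        print(n,round(q["conf"],2),np.round(q["xy"]),(xs.min(),xs.max(),ys.min(),ys.max()),len(xs),c,atz(s,q["xy"],0.034))
E
```

```text
2.5 [0.4351 0.2897 0.2312] [[-0.00039956869533090434, 0.9999999136289472, -0.0001143982340600207], [0.999999868978431, 0.00039953206696893763, -0.00032002694946610025], [-0.0003199812160621252, -0.00011452609182204905, -0.9999999422478962]]
[0.4358 0.3721 0.3754] 256.52014559806406 190.39857829264866 (384, 512, 3)
fit_ring 0.68 [190. 276.] (np.int64(171), np.int64(216), np.int64(248), np.int64(299)) 1578 [  2.5513  55.2503 131.5703] [0.355 0.146 0.034]
fit_ring 0.64 [252. 225.] (np.int64(231), np.int64(275), np.int64(193), np.int64(242)) 1374 [ 91.9236 115.3079 133.0597] [0.4302 0.2142 0.034 ]
fit_ring 0.57 [336. 228.] (np.int64(310), np.int64(359), np.int64(195), np.int64(244)) 1574 [98.8189 41.6283 14.5584] [0.5274 0.2112 0.034 ]
tight_ring 0.89 [248. 116.] (np.int64(231), np.int64(274), np.int64(80), np.int64(124)) 911 [118.6026 151.315  174.1844] [0.4266 0.3373 0.034 ]
```

View pics/wrist1.png

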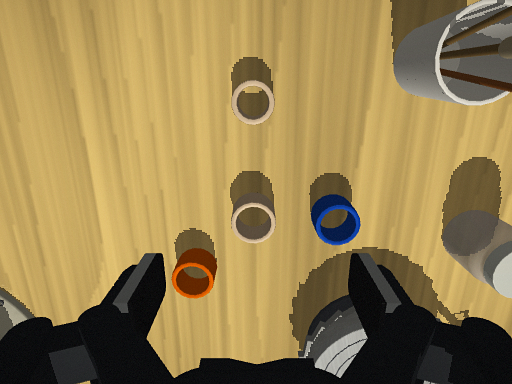

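```bash
cat >> h.py <<'E'
def rim(s,roi,z,save=None,colored=False):
    x0,x1,y0,y1=roi; im=s["img"][y0:y1,x0:x1].astype(int)
    hsv=cv2.cvtColor(im.astype(np.uint8),cv2.COLOR_BGR2HSV)
    m=((hsv[...,1]<95)&(hsv[...,2]>160)).astype(np.uint8)
    n,l,st,_=cv2.connectedComponentsWithStats(m); k=1+np.argmax(st[1:,4]); m=(l==k).astype(np.uint8)
    if save: cv2.imwrite(save,cv2.resize(np.hstack([im.astype(np.uint8),cv2.merge([m*255]*3)]),None,fx=4,fy=4))
    cs,h=cv2.findContours(m,cv2.RETR_CCOMP,cv2.CHAIN_APPROX_NONE)
    out=[]
    for c,hh in zip(cs,h[0]):
        if len(c)<40: continue
        e=cv2.fitEllipse(c); ctr=np.array(e[0])+[x0,y0]
        P=np.array([atz(s,p+np.array([x0,y0]),z)[:2] for p in c[:,0]])
        A=np.c_[2*P,np.ones(len(P))]; q=np.linalg.lstsq(A,(P**2).sum(1),rcond=None)[0]
        out.append((("out" if hh[3]<0 else "in"),ctr,e[1],q[:2],2*np.sqrt(q[2]+q[:2]@q[:2])))
    return out
E
python3 - <<'E'
from h import *
np.set_printoptions(precision=4,suppress=True)
s=dict(np.load("w1.npz"))
for roi in [(220,285,70,135),(220,285,190,252)]:
    for z in (.036,.032):
        for r in rim(s,roi,z,f"pics/rim{roi[2]}.png"): print(roi,z,r)
E
cd pics; python3 -c "
import cv2,numpy as np
a=cv2.imread('rim70.png');b=cv2.imread('rim190.png');cv2.imwrite('rims.png',np.vstack([a,b]))"
```

```text
(220, 285, 70, 135) 0.036 ('out', array([252.449 , 102.1276]), (41.427886962890625, 43.08011245727539), array([0.4314, 0.3512]), np.float64(0.04204933329914671))
(220, 285, 70, 135) 0.036 ('in', array([252.5104, 102.363 ]), (33.778663635253906, 34.93099594116211), array([0.4315, 0.3511]), np.float64(0.034192339489667205))
(220, 285, 70, 135) 0.032 ('out', array([252.449 , 102.1276]), (41.427886962890625, 43.08011245727539), array([0.4314, 0.3509]), np.float64(0.04254490604437715))
(220, 285, 70, 135) 0.032 ('in', array([252.5104, 102.363 ]), (33.778663635253906, 34.93099594116211), array([0.4314, 0.3508]), np.float64(0.034595313573115655))
(220, 285, 190, 252) 0.036 ('out', array([253.0262, 222.6083]), (39.32413101196289, 43.21220397949219), array([0.4316, 0.2178]), np.float64(0.049301175225023496))
(220, 285, 190, 252) 0.036 ('in', array([253.0411, 222.8577]), (33.94940948486328, 36.5097541809082), array([0.4317, 0.2176]), np.float64(0.042130744831774584))
(220, 285, 190, 252) 0.032 ('out', array([253.0262, 222.6083]), (39.32413101196289, 43.21220397949219), array([0.4316, 0.216 ]), np.float64(0.04988221460978328))
(220, 285, 190, 252) 0.032 ('in', array([253.0411, 222.8577]), (33.94940948486328, 36.5097541809082), array([0.4316, 0.2158]), np.float64(0.04262727705325176))
```

View pics/rims.png

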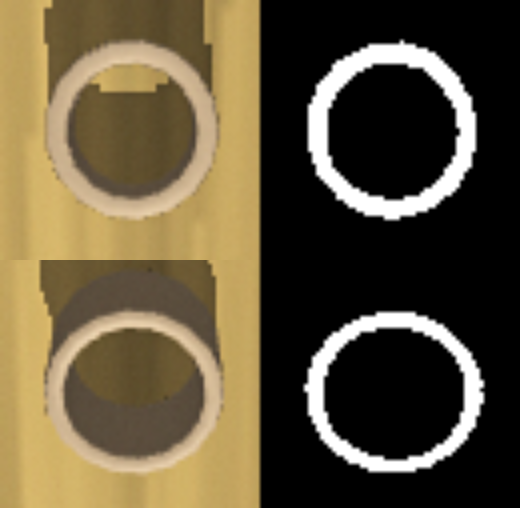

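The far ring (253,102) is the smaller one (tight). The near ring (253,223) is the larger one (fit). Blue stands at (336,220) and orange at (193,278). I'm going over the fit ring for a second view.

Request:
drive_tool(increments=[-36, -2, 45, 0, 68, -72, -3.5, 90, 0, 68, -72, -3.5, 111, 0, 68, -72, -3.5, 111, 0, 68])

```text
t: 3.15
ee_pos: [0.4311, 0.2169, 0.1194]
ee_rot: [[0.002, 1.0, -0.002], [1.0, -0.002, -0.001], [-0.001, -0.002, -1.0]]
wrist_force: [0.3, 0.5, 0.5]
opening: 0.068
grasp_force: 0.0
```

```bash
python3 - <<'E'
from h import *
np.set_printoptions(precision=4,suppress=True)
o=manip.get_obs();print(o["t"],o["ee_pos"],o["opening"])
s=manip.snapshot("wrist"); cv2.imwrite("pics/wrist2.png",s["img"]); np.savez("w2.npz",**s)
s1=dict(np.load("w1.npz"))
c=proj(s,[.4316,.2178,.036]); print(c)
roi=[int(c[0])-50,int(c[0])+50,int(c[1])-45,int(c[1])+45]
b=[r for r in rim(s1,(220,285,190,252),.036) if r[0]=="in"][0]
for r in rim(s,roi,.036,"pics/rim2.png"):
    print(r); 
    print("tri",tri([ray(s,r[1]),ray(s1,b[1])]))
E
```

```text
3.15 [0.4311 0.2169 0.1194] 0.06803542817874816
[256.5158 196.0924]
('out', array([256.702 , 194.8076]), (62.96865463256836, 67.28273010253906), array([0.4317, 0.218 ]), np.float64(0.049952840475907284))
tri [0.4318 0.2217 0.044 ]
('in', array([256.6649, 195.3669]), (52.65306854248047, 55.268672943115234), array([0.4317, 0.2178]), np.float64(0.04143061059446971))
tri [0.4317 0.2197 0.0397]
```

Request:
drive_tool(increments=[0, 0, 45, 0, 68, 0, 0, 90, 0, 68, 0, 0, 110, 0, 68, 0, 0, 118, 0, 68, 0, 0, 118, 0, 68, 0, 0, 118, 0, 46, 0, 0, 118, 0, 46, 0, 0, 118, 0, 46])

```text
t: 4.2
ee_pos: [0.4323, 0.2183, 0.004]
ee_rot: [[-0.0, 1.0, 0.002], [1.0, 0.0, 0.001], [0.001, 0.002, -1.0]]
wrist_force: [-3.5, -0.4, 12.3]
opening: 0.0511
grasp_force: 60.5
```

```bash
python3 - <<'E'
from h import *
np.set_printoptions(precision=4,suppress=True)
o=manip.get_obs();print(o["t"],o["ee_pos"],o["opening"],o["grasp_force"],o["wrist_force"])
# mandrel/wheel from wrist0
s=manip.snapshot("side"); q=cv2.imread("pics/wrist0.png")
g={"img":q,"fx":324.02,"fy":324.02,"cx":256.52,"cy":190.4,"position":np.array([.5758,.0824,.3755]),"rotation":np.array([[0.999999370731669, 0.0007758510575243038, -0.0008103032766811119], [0.0004753749971319605, -0.9472967129673076, -0.3203571625856749], [-0.0010161470738842473, 0.32035657579714044, -0.9472964856836813]])}
print(atz(g,[272,162],.121))
E
```

```text
4.2 [0.4323 0.2183 0.004 ] 0.0511051417294516 60.513601172715425 [-3.5035 -0.418  12.253 ]
[0.588  0.0205 0.121 ]
```

Request:
drive_tool(increments=[0, 0, 0, 0, 60, 0, 0, 0, 0, 62, 0, 0, -5, 0, 62, 0, 0, -5, 0, 62, 0, 0, -5, 0, 46, 0, 0, -5, 0, 46, 0, 0, -5, 0, 46, 0, 0, -5, 0, 46])

```text
t: 5.25
ee_pos: [0.4316, 0.2181, 0.008]
ee_rot: [[0.0, 1.0, 0.0], [1.0, -0.0, 0.0], [0.0, 0.0, -1.0]]
wrist_force: [-5.9, -2.6, 15.3]
opening: 0.0508
grasp_force: 60.0
```

Request:
drive_tool(increments=[0, 0, -20, 0, 46, 0, 0, -70, 0, 46, 0, 0, -130, 0, 46, -40, 25, -180, 0, 46, -90, 55, -224, 0, 46, -140, 85, -224, 0, 46, -190, 115, -224, 0, 46, -230, 145, -224, 0, 46, -258, 156, -224, 0, 46, -258, 156, -224, 0, 46, -258, 156, -224, 0, 46])

```text
t: 6.62
ee_pos: [0.5872, -0.0395, 0.2311]
ee_rot: [[0.0, 1.0, -0.001], [1.0, -0.0, 0.0], [0.0, -0.001, -1.0]]
wrist_force: [0.3, -1.1, -0.6]
opening: 0.0508
grasp_force: 62.6
```

```bash
python3 - <<'E'
from h import *
np.set_printoptions(precision=4,suppress=True)
o=manip.get_obs();print(o["t"],o["ee_pos"],o["opening"],o["grasp_force"],o["wrist_force"])
s=manip.snapshot("wrist"); cv2.imwrite("pics/wrist3.png",s["img"]); np.savez("w3.npz",**s)
for n in ["mandrel_top","grip"]:
    for q in manip.trace(n,"wrist")[:2]: 
        ys,xs=np.nonzero(q["mask"]); print(n,q["conf"],q["xy"],xs.min(),xs.max(),ys.min(),ys.max())
E
```

```text
6.625 [ 0.5872 -0.0395  0.2311] 0.05080120857329911 62.57493797689676 [ 0.2716 -1.1288 -0.6185]
mandrel_top 0.89 [253.6, 97.5] 150 365 0 242
grip 0.49 [256.0, 97.8] 149 366 0 244
```

View pics/wrist3.png

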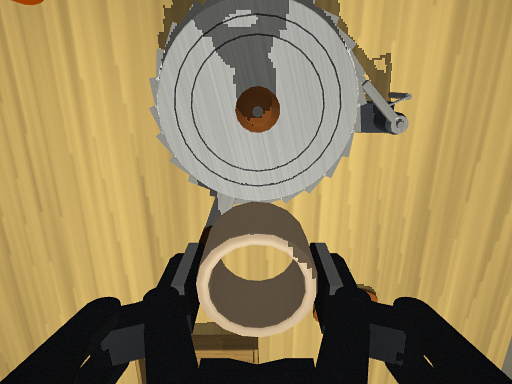

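```bash
python3 - <<'E'
from h import *
np.set_printoptions(precision=4,suppress=True)
s=dict(np.load("w3.npz")); im0=cv2.imread("pics/wrist0.png")
g=dict(s); g["img"]=im0; g["position"]=np.array([.5758,.0824,.3755]); g["rotation"]=np.array([[0.999999370731669, 0.0007758510575243038, -0.0008103032766811119], [0.0004753749971319605, -0.9472967129673076, -0.3203571625856749], [-0.0010161470738842473, 0.32035657579714044, -0.9472964856836813]])
def hole(im,x,y):
    r=im[y-9:y+10,x-9:x+10].astype(int); m=(r.max(2)-r.min(2)<40).astype(np.uint8)
    n,l,st,c=cv2.connectedComponentsWithStats(m); k=l[9,9]; return c[k]+[x-9,y-9],st[k]
a,sa=hole(s["img"],257,112); b,sb=hole(im0,272,162); print(a,sa,b,sb)
print("tri",tri([ray(s,a),ray(g,b)]),atz(s,a,.121),atz(g,b,.121))
# head edge: dark groove, circle of x,y by minimising groove intensity
from scipy.optimize import minimize
for nm,S,c0 in (("w3",s,a),("w0",g,b)):
    G=cv2.GaussianBlur(cv2.cvtColor(S["img"],cv2.COLOR_BGR2GRAY),(3,3),0).astype(np.float32)
    th=np.linspace(0,2*np.pi,240)
    best=None
    for dx in np.arange(-5,5.1,.5):
      for dy in np.arange(-5,5.1,.5):
        for R in np.arange(.05,.085,.0005):
          C=np.array([.588+dx*1e-3,.0205+dy*1e-3])
          P=np.c_[C[0]+R*np.cos(th),C[1]+R*np.sin(th),np.full(240,.074)]
          c=(P-S["position"])@S["rotation"]; u=(S["fx"]*c[:,0]/c[:,2]+S["cx"]).astype(np.float32); v=(S["fy"]*c[:,1]/c[:,2]+S["cy"]).astype(np.float32)
          sc=np.median(cv2.remap(G,u[None],v[None],cv2.INTER_LINEAR))
          if best is None or sc<best[0]: best=(sc,C,R)
    print(nm,best)
for r in rim(s,(190,325,220,345),.259,"pics/rim3.png"): print(r)
E
```

```text
[257.1553 111.3689] [  4   3  11  12 103] [272.4255 161.4043] [ 4  2 11 13 94]
tri [0.5883 0.0207 0.1202] [0.5882 0.0208 0.121 ] [0.5884 0.021  0.121 ]
w3 (np.float32(107.41992), array([0.588, 0.021]), np.float64(0.07450000000000002))
w0 (np.float32(103.80957), array([0.5885, 0.021 ]), np.float64(0.07450000000000002))
('out', array([255.0369, 285.6627]), (101.32206726074219, 117.2537612915039), array([ 0.5873, -0.0402]), np.float64(0.04963156260878559))
('in', array([256.5288, 286.0418]), (84.25033569335938, 98.08362579345703), array([ 0.5879, -0.0399]), np.float64(0.041489477274448835))
```

Request:
drive_tool(increments=[35, 0, 0, 0, 46, 61, 0.4, 30, 0, 46, 61, 0.4, 70, 0, 46, 61, 0.4, 81, 0, 46, 61, 0.4, 81, 0, 46, 61, 0.4, 81, 0, 46])

```text
t: 7.52
ee_pos: [0.5885, 0.0208, 0.152]
ee_rot: [[0.0, 1.0, 0.002], [1.0, -0.0, -0.0], [-0.0, 0.002, -1.0]]
wrist_force: [0.1, 0.1, -0.4]
opening: 0.0503
grasp_force: 62.6
```

```bash
python3 - <<'E'
from h import *
np.set_printoptions(precision=5,suppress=True)
o=manip.get_obs();print(o["t"],o["ee_pos"],o["opening"],o["wrist_force"])
s=manip.snapshot("wrist"); cv2.imwrite("pics/wrist4.png",s["img"]); z=o["ee_pos"][2]+.028
for r in rim(s,(190,325,220,345),z): print(r)
E
```

```text
7.525 [0.58852 0.02077 0.15197] 0.0502793249801443 [ 0.05454  0.12893 -0.40864]
('out', array([255.2783, 286.9017]), (97.09821319580078, 110.39395904541016), array([0.58865, 0.01961]), np.float64(0.04515374447920953))
```

Request:
drive_tool(increments=[0, 0, 12, 0, 46, 0, 0, 24, 0, 46, 0, 0, 34, 0, 46, 0, 0, 42, 0, 46, 0, 0, 50, 0, 46, 0, 0, 57, 0, 46, 0, 0, 62, 0, 46, 0, 0, 62, 0, 46])

```text
t: 8.57
ee_pos: [0.5877, 0.021, 0.088]
ee_rot: [[0.0, 1.0, -0.001], [1.0, -0.0, 0.0], [0.0, -0.001, -1.0]]
wrist_force: [-0.1, -1.1, 0.2]
opening: 0.0507
grasp_force: 62.6
```

Request:
drive_tool(increments=[0, 0, 2, 0, 46, 0, 0, 4, 0, 46, 0, 0, 5.5, 0, 46, 0, 0, 6.5, 0, 46, 0, 0, 6.5, 0, 46])

```text
t: 9.2
ee_pos: [0.5879, 0.021, 0.082]
ee_rot: [[-0.0, 1.0, 0.0], [1.0, 0.0, -0.0], [-0.0, 0.0, -1.0]]
wrist_force: [-2.7, 0.2, 4.3]
opening: 0.0508
grasp_force: 63.0
```

Request:
drive_tool(increments=[0, 0, 0, 0, 54, 0, 0, 0, 0, 60, 0, 0, 0, 0, 66, 0, 0, 0, 0, 68, 0, 0, -20, 0, 70, 0, 0, -60, 0, 70, 0, 0, -110, 0, 80, 0, 0, -150, 0, 80, 0, 0, -150, 0, 80])

```text
t: 10.32
ee_pos: [0.5889, 0.0209, 0.2351]
ee_rot: [[-0.0, 1.0, 0.005], [1.0, 0.0, -0.001], [-0.001, 0.005, -1.0]]
wrist_force: [-0.7, -0.1, -0.1]
opening: 0.0803
grasp_force: 0.0
```

```bash
python3 - <<'E'
from h import *
np.set_printoptions(precision=4,suppress=True)
o=manip.get_obs();print(o["t"],o["ee_pos"],o["opening"],o["wrist_force"])
s=manip.snapshot("wrist"); cv2.imwrite("pics/wrist5.png",s["img"])
c=proj(s,[.588,.021,.11]).astype(int);print(c)
for r in rim(s,(c[0]-50,c[0]+50,c[1]-45,c[1]+45),.110): print(r)
for q in manip.trace("tight_ring","side")[:1]: pass
E
```

```text
10.325 [0.5889 0.0209 0.2351] 0.08031716096392363 [-0.7077 -0.0936 -0.1388]
[254 180]
('out', array([253.4649, 177.4103]), (97.84597778320312, 106.38703155517578), array([0.5875, 0.0217]), np.float64(0.08329670135253589))
('in', array([254.5606, 180.4536]), (45.93269729614258, 47.85009765625), array([0.5884, 0.0208]), np.float64(0.04161816521759626))
```

View pics/wrist5.png

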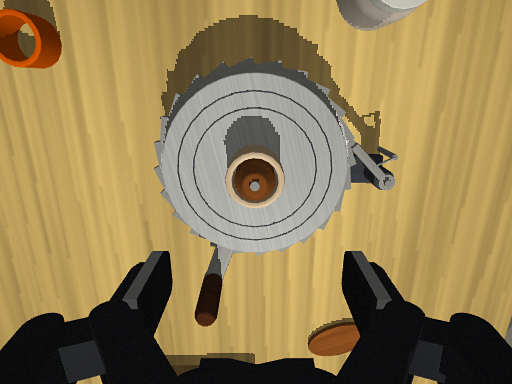

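Request:
drive_tool(increments=[50, -24, 0, 0, 80, 110, -52, 0, 0, 80, 170, -80, 0, 0, 80, 230, -108, 0, 0, 80, 290, -138, 0, 0, 66, 330, -156.5, 50, 0, 62, 330, -156.5, 100, 0, 62, 330, -156.5, 111, 0, 62, 330, -156.5, 111, 0, 62, 330, -156.5, 111, 0, 62])

```text
t: 11.68
ee_pos: [0.4327, 0.3508, 0.1229]
ee_rot: [[0.001, 1.0, 0.002], [1.0, -0.001, 0.001], [0.001, 0.002, -1.0]]
wrist_force: [0.5, -0.5, -0.7]
opening: 0.0619
grasp_force: 0.0
```

```bash
python3 - <<'E'
from h import *
np.set_printoptions(precision=4,suppress=True)
o=manip.get_obs();print(o["t"],o["ee_pos"],o["opening"])
s=manip.snapshot("wrist"); cv2.imwrite("pics/wrist6.png",s["img"])
s1=dict(np.load("w1.npz"))
c=proj(s,[.4314,.351,.032]).astype(int); print(c)
b=[r for r in rim(s1,(220,285,70,135),.032) if r[0]=="in"][0]
for r in rim(s,(c[0]-50,c[0]+50,c[1]-45,c[1]+45),.032):
    print(r); print("tri",tri([ray(s,r[1]),ray(s1,b[1])]))
E
```

```text
11.675 [0.4327 0.3508 0.1229] 0.061946889587922334
[253 193]
('out', array([253.8779, 193.3262]), (52.54759216308594, 55.67711639404297), array([0.4315, 0.3508]), np.float64(0.04276125067778303))
tri [0.4314 0.3511 0.031 ]
('in', array([253.9496, 193.7487]), (42.80727005004883, 45.03158187866211), array([0.4315, 0.3507]), np.float64(0.034723690825518724))
tri [0.4315 0.3511 0.0322]
```

Request:
drive_tool(increments=[0, 0, 45, 0, 62, 0, 0, 90, 0, 62, 0, 0, 106, 0, 62, 0, 0, 113, 0, 62, 0, 0, 113, 0, 62, 0, 0, 113, 0, 39, 0, 0, 113, 0, 39, 0, 0, 113, 0, 39, 0, 0, 113, 0, 39])

```text
t: 12.85
ee_pos: [0.4321, 0.3515, 0.0097]
ee_rot: [[-0.0, 1.0, 0.002], [1.0, 0.0, 0.001], [0.001, 0.002, -1.0]]
wrist_force: [-3.5, -1.7, 12.7]
opening: 0.0434
grasp_force: 59.3
```

```bash
python3 - <<'E'
from h import *
np.set_printoptions(precision=4,suppress=True)
import cv2
s=manip.snapshot("scene"); d=manip.snapshot("side")
for c,S in (("scene",s),("side",d)):
    q=manip.trace("tray_in",c)
    for r in q[:1]:
        m=r["mask"].astype(np.uint8); cs,_=cv2.findContours(m,0,1); k=max(cs,key=cv2.contourArea)
        box=cv2.boxPoints(cv2.minAreaRect(k)); h=cv2.approxPolyDP(cv2.convexHull(k),5,True)[:,0]
        print(c,r["conf"],r["xy"],h.tolist()); print(np.array([atz(S,p,.028) for p in h]),np.array([atz(S,p,.0) for p in h]))
E
```

```text
scene 0.8 [131.5, 196.6] [[164, 179], [142, 221], [95, 215], [119, 173]]
[[ 0.4324 -0.2963  0.028 ]
 [ 0.6125 -0.2867  0.028 ]
 [ 0.6157 -0.4158  0.028 ]
 [ 0.4315 -0.4353  0.028 ]] [[ 0.398  -0.3134  0.    ]
 [ 0.5845 -0.3035 -0.    ]
 [ 0.5878 -0.4372  0.    ]
 [ 0.397  -0.4574  0.    ]]
side 0.86 [267.8, 153.4] [[292, 139], [293, 156], [286, 162], [246, 164], [247, 139]]
[[ 0.4196 -0.4291  0.028 ]
 [ 0.4215 -0.3101  0.028 ]
 [ 0.4473 -0.2715  0.028 ]
 [ 0.5843 -0.2606  0.028 ]
 [ 0.5864 -0.432   0.028 ]] [[ 0.4167 -0.4781  0.    ]
 [ 0.4186 -0.3552  0.    ]
 [ 0.4453 -0.3153  0.    ]
 [ 0.5867 -0.3041  0.    ]
 [ 0.5889 -0.481   0.    ]]
```

Request:
drive_tool(increments=[0, 0, -20, 0, 39, 0, 0, -70, 0, 39, 0, 0, -130, 0, 39, -40, 5, -190, 0, 39, -100, 10, -223, 0, 39, -160, 15, -223, 0, 39, -220, 20, -223, 0, 39, -280, 25, -223, 0, 39, -340, 30, -223, 0, 39, -400, 35, -223, 0, 39, -460, 42, -223, 0, 39, -520, 50, -223, 0, 39])

```text
t: 14.55
ee_pos: [0.4812, -0.1712, 0.232]
ee_rot: [[0.0, 1.0, 0.002], [1.0, -0.0, -0.001], [-0.001, 0.002, -1.0]]
wrist_force: [0.4, 1.0, -1.2]
opening: 0.0435
grasp_force: 61.2
```

Request:
drive_tool(increments=[-60, 8, 0, 0, 39, -120, 16, 0, 0, 39, -180, 25, 0, 0, 39, -200, 26, 0, 0, 39, -200, 26, 0, 0, 39, -200, 26, 0, 0, 39])

```text
t: 15.3
ee_pos: [0.5075, -0.3679, 0.2314]
ee_rot: [[-0.001, 1.0, 0.0], [1.0, 0.001, -0.0], [-0.0, 0.0, -1.0]]
wrist_force: [-0.0, -0.8, -0.9]
opening: 0.0435
grasp_force: 61.2
```

```bash
python3 - <<'E'
from h import *
np.set_printoptions(precision=4,suppress=True)
o=manip.get_obs();print(o["t"],o["ee_pos"],o["opening"],o["grasp_force"])
s=manip.snapshot("wrist"); cv2.imwrite("pics/wrist7.png",s["img"]);np.savez("w7.npz",**s)
E
```

```text
15.3 [ 0.5075 -0.3679  0.2314] 0.04347455292571681 61.22214702889323
```

View pics/wrist7.png

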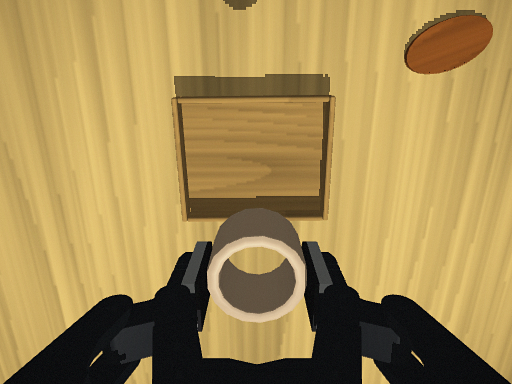

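The tray rim spans columns 173–334 and rows 97–219. The ring is still held, at (257,280).

```bash
python3 - <<'E'
from h import *
np.set_printoptions(precision=4,suppress=True)
s=dict(np.load("w7.npz"))
for p in [(173,97),(334,97),(327,219),(184,219)]: print(atz(s,p,.028))
for z in (0.006,.028): print(atz(s,(255,152),z))
for r in rim(s,(200,315,225,330),.255): print(r)
E
```

```text
[ 0.4218 -0.3015  0.028 ]
[ 0.5879 -0.3013  0.028 ]
[ 0.5904 -0.4382  0.028 ]
[ 0.4235 -0.4385  0.028 ]
[ 0.5063 -0.3636  0.006 ]
[ 0.5064 -0.359   0.028 ]
('out', array([256.3042, 278.8279]), (85.1324462890625, 98.35448455810547), array([ 0.5081, -0.3677]), np.float64(0.04277151560092011))
('in', array([256.6634, 279.7556]), (67.87540435791016, 77.9403305053711), array([ 0.5082, -0.3678]), np.float64(0.03403845431749632))
```

Request:
drive_tool(increments=[0, 0, 50, 0, 39, 0, 0, 105, 0, 39, 0, 0, 160, 0, 39, 0, 0, 195, 0, 39, 0, 0, 205, 0, 39, 0, 0, 210, 0, 39, 0, 0, 213, 0, 39, 0, 0, 215, 0, 39, 0, 0, 216, 0, 39, 0, 0, 216, 0, 39])

```text
t: 16.6
ee_pos: [0.5076, -0.3693, 0.0158]
ee_rot: [[0.0, 1.0, 0.001], [1.0, -0.0, -0.001], [-0.001, 0.001, -1.0]]
wrist_force: [-1.4, 1.5, 6.0]
opening: 0.0435
grasp_force: 62.0
```

Request:
drive_tool(increments=[0, 0, 0, 0, 48, 0, 0, 0, 0, 54, 0, 0, 0, 0, 60, 0, 0, -15, 0, 62, 0, 0, -60, 0, 62, 0, 0, -120, 0, 70, 0, 0, -180, 0, 70, 40, 0, -216, 0, 60, 100, 1, -216, 0, 50, 160, 3, -216, 0, 50, 190, 4, -216, 0, 50, 190, 4, -216, 0, 50])

```text
t: 18.1
ee_pos: [0.5114, -0.1772, 0.2323]
ee_rot: [[-0.003, 1.0, 0.001], [1.0, 0.003, -0.001], [-0.001, 0.001, -1.0]]
wrist_force: [-0.0, -0.8, 0.8]
opening: 0.0499
grasp_force: 0.0
```

```bash
python3 - <<'E'
from h import *
np.set_printoptions(precision=4,suppress=True)
manip_o=manip.get_obs();print(manip_o["t"],manip_o["ee_pos"])
d=manip.snapshot("scene"); cv2.imwrite("pics/scene8.png",d["img"])
for q in manip.trace("tight_ring","scene")[:4]: print("ring",q["conf"],q["xy"],atz(d,q["xy"],.022))
s=manip.snapshot("wrist"); np.savez("w8.npz",**s); cv2.imwrite("pics/wrist8.png",s["img"])
for q in manip.trace("grip","wrist")[:2]:
    ys,xs=np.nonzero(q["mask"]); print(q["conf"],q["xy"],xs.min(),xs.max(),ys.min(),ys.max(),atz(s,q["xy"],.098))
E
python3 -c "
import cv2,numpy as np
a=cv2.imread('pics/scene8.png')[130:290,60:320];b=cv2.imread('pics/wrist8.png')
a=cv2.resize(a,(512,315));b=cv2.resize(b,(512,284)) if 0 else b[0:284]
cv2.imwrite('pics/c8.png',np.vstack([a,b]))"
```

```text
18.1 [ 0.5114 -0.1772  0.2323]
0.95 [295.0, 99.9] 277 308 85 115 [ 0.5439 -0.1118  0.098 ]
```

View pics/c8.png

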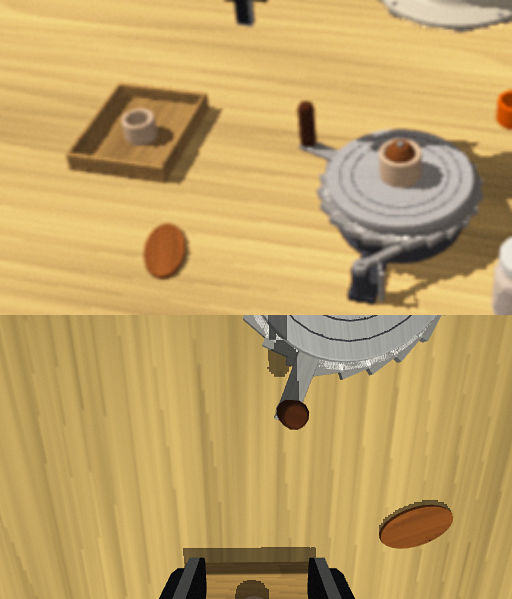

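The tight ring stands in the tray and the fit ring is seated with the mandrel showing above it. The grip's top is at wrist pixel (294,100).

```bash
python3 - <<'E'
from h import *
np.set_printoptions(precision=4,suppress=True)
s=dict(np.load("w8.npz"))
g=dict(s); g["position"]=np.array([.5758,.0824,.3755]); g["rotation"]=np.array([[0.999999370731669, 0.0007758510575243038, -0.0008103032766811119], [0.0004753749971319605, -0.9472967129673076, -0.3203571625856749], [-0.0010161470738842473, 0.32035657579714044, -0.9472964856836813]])
def top(im,x,y,w=22):
    r=im[y-w:y+w,x-w:x+w]; h=cv2.cvtColor(r,cv2.COLOR_BGR2HSV)
    m=((h[...,2]>60)&(h[...,2]<130)&(h[...,1]>120)).astype(np.uint8)
    n,l,st,c=cv2.connectedComponentsWithStats(m); k=1+np.argmax(st[1:,4]); return c[k]+[x-w,y-w],st[k]
a,sa=top(s["img"],293,100); b,sb=top(cv2.imread("pics/wrist0.png"),219,303); print(a,sa,b,sb)
print(tri([ray(s,a),ray(g,b)]))
C=np.array([.5883,.0208])
for S,p in((s,a),(g,b)):
    P=atz(S,p,.126)[:2]; d=P-C; print(P,np.hypot(*d),np.degrees(np.arctan2(d[1],d[0])))
E
```

```text
[295.1465 102.1556] [ 13  12  23  25 437] [218.6615 303.6146] [ 13  16  18  14 192]
[ 0.5408 -0.1119  0.1263]
[ 0.5408 -0.1119] 0.14098248788982265 -109.6813231551884
[ 0.5407 -0.1122] 0.14123533539771146 -109.67988477825422
```

Request:
drive_tool(increments=[40, 18, 20, 0, 50, 66, 29, 60, 0, 50, 66, 29, 85, 0, 50, 66, 29, 85, 0, 50, 66, 29, 85, 0, 50, 66, 29, 85, 0, 50, 66, 29, 85, 0, 50])

```text
t: 19.18
ee_pos: [0.5406, -0.1134, 0.1466]
ee_rot: [[0.0, 1.0, 0.001], [1.0, -0.0, -0.0], [-0.0, 0.001, -1.0]]
wrist_force: [-0.5, -0.5, -0.6]
opening: 0.05
grasp_force: 0.0
```

Request:
drive_tool(increments=[1.5, 0, 25, 0, 50, 1.5, 0, 50, 0, 50, 1.5, 0, 64, 0, 46, 1.5, 0, 66, 0, 40, 1.5, 0, 66, 0, 30, 1.5, 0, 66, 0, 20, 1.5, 0, 66, 0, 16, 1.5, 0, 66, 0, 16, 1.5, 0, 66, 0, 16])

```text
t: 20.3
ee_pos: [0.5407, -0.1117, 0.0809]
ee_rot: [[-0.0, 1.0, 0.001], [1.0, 0.0, -0.001], [-0.001, 0.001, -1.0]]
wrist_force: [-3.0, -0.4, 5.4]
opening: 0.0207
grasp_force: 58.3
```

```bash
python3 - <<'E'
from h import *
np.set_printoptions(precision=1,suppress=True)
o=manip.get_obs(); p=o["ee_pos"][:2]; print(p*1000,o["ee_pos"][2],o["opening"],o["wrist_force"])
C=np.array([.5883,.0208]); G=np.array([.5408,-.1119]); a0=np.arctan2(*(G-C)[::-1]); R=.1405
for a in np.r_[np.arange(0,1.2,.0654),1.047,1.1]:
    d=(R*np.array([np.cos(a0+a),np.sin(a0+a)])-(G-C))*1000; print(round(a,3),"tx",round(d[1],1),"ty",round(d[0],1))
E
```

```text
[ 540.7 -111.7] 0.08087118959480241 0.020715812501559436 [-3.  -0.4  5.4]
0.0 tx 0.4 ty 0.2
0.065 tx -2.4 ty 8.9
0.131 tx -4.6 ty 17.8
0.196 tx -6.3 ty 26.8
0.262 tx -7.3 ty 36.0
0.327 tx -7.8 ty 45.1
0.392 tx -7.6 ty 54.3
0.458 tx -6.9 ty 63.5
0.523 tx -5.5 ty 72.6
0.589 tx -3.6 ty 81.6
0.654 tx -1.1 ty 90.4
0.719 tx 2.0 ty 99.0
0.785 tx 5.6 ty 107.5
0.85 tx 9.8 ty 115.7
0.916 tx 14.6 ty 123.5
0.981 tx 19.8 ty 131.1
1.046 tx 25.5 ty 138.3
1.112 tx 31.6 ty 145.1
1.177 tx 38.2 ty 151.5
1.047 tx 25.5 ty 138.4
1.1 tx 30.5 ty 143.9
```

Request:
drive_tool(increments=[-2.5, 9, 0, 0, 16, -4.8, 18, 0, 0, 16, -6.4, 27, 0, 0, 16, -7.4, 36, 0, 0, 16, -7.9, 45, 0, 0, 16, -7.7, 54.5, 0, 0, 16, -7, 63.5, 0, 0, 16, -5.6, 72.5, 0, 0, 16, -5.1, 75, 0, 0, 16, -5.1, 75, 0, 0, 16])

```text
t: 21.55
ee_pos: [0.6161, -0.1169, 0.0809]
ee_rot: [[-0.0, 1.0, 0.002], [1.0, 0.0, -0.001], [-0.001, 0.002, -1.0]]
wrist_force: [-0.6, -3.2, 6.8]
opening: 0.0206
grasp_force: 60.6
```

```bash
python3 - <<'E'
from h import *
np.set_printoptions(precision=4,suppress=True)
o=manip.get_obs(); p=o["ee_pos"][:2]; C=np.array([.5883,.0208]);d=p-C; print(p,o["wrist_force"],np.hypot(*d),np.arctan2(d[1],d[0])+np.radians(109.7))
s=manip.snapshot("wrist"); np.savez("w9.npz",**s); cv2.imwrite("pics/w9.png",s["img"])
E
```

```text
[ 0.6161 -0.1169] [-0.6316 -3.2124  6.8043] 0.14049654694772856 0.5432679614239326
```

Request:
drive_tool(increments=[1.5, 6.6, 0, 0, 16, 4, 15.4, 0, 0, 16, 7.1, 24, 0, 0, 16, 10.7, 32.5, 0, 0, 16, 14.9, 40.7, 0, 0, 16, 19.7, 48.5, 0, 0, 16, 24.9, 56.1, 0, 0, 16, 30.6, 63.3, 0, 0, 16, 35.6, 68.9, 0, 0, 16, 35.6, 68.9, 0, 0, 16, 35.6, 68.9, 0, 0, 16])

```text
t: 22.98
ee_pos: [0.6847, -0.0809, 0.0809]
ee_rot: [[-0.0, 1.0, 0.001], [1.0, 0.0, -0.0], [-0.0, 0.001, -1.0]]
wrist_force: [-2.7, -0.1, 8.4]
opening: 0.0207
grasp_force: 60.8
```

```bash
cat > a.py <<'E'
from h import *
np.set_printoptions(precision=4,suppress=True)
o=manip.get_obs(); p=o["ee_pos"][:2]; C=np.array([.5883,.0208]);d=p-C; a=np.arctan2(d[1],d[0]); t=np.array([-np.sin(a),np.cos(a)])
print(o["t"],p,o["wrist_force"],"R",np.hypot(*d),"ang",a+np.radians(109.7),"Ftan",o["wrist_force"][:2]@t,"Frad",o["wrist_force"][:2]@d/np.hypot(*d))
E
python3 a.py
```

```text
22.975 [ 0.6847 -0.0809] [-2.7493 -0.1137  8.4389] R 0.14011307242062207 ang 1.102702044080372 Ftan -2.0732172038099486 Frad -1.8093019173806208
```

Request:
drive_tool(increments=[-1.2, -1.4, 0, 0, 16, -2.5, -2.8, 0, 0, 16, -3.8, -4.2, 0, 0, 16, -4.6, -5, 0, 0, 16, -4.6, -5, 0, 0, 16, -4.6, -5, 0, 0, 16, -4.6, -5, 0, 0, 16])

```text
t: 23.85
ee_pos: [0.6795, -0.0856, 0.0809]
ee_rot: [[-0.0, 1.0, 0.001], [1.0, 0.0, -0.0], [-0.0, 0.001, -1.0]]
wrist_force: [-3.1, 0.4, 9.2]
opening: 0.0204
grasp_force: 60.7
```

```bash
python3 a.py
```

```text
23.85 [ 0.6795 -0.0856] [-3.1242  0.3999  9.2456] R 0.14019284974125495 ang 1.0525311284276495 Ftan -2.1116229148519494 Frad -2.337016991420102
```

Request:
drive_tool(increments=[-0.4, -0.4, 0, 0, 16, -0.4, -0.4, 0, 0, 16, -0.4, -0.4, 0, 0, 16, -0.4, -0.4, 0, 0, 16])

```text
t: 24.35
ee_pos: [0.6792, -0.0859, 0.0809]
ee_rot: [[-0.0, 1.0, 0.001], [1.0, 0.0, -0.0], [-0.0, 0.001, -1.0]]
wrist_force: [-3.7, 0.7, 7.8]
opening: 0.0207
grasp_force: 60.7
```

```bash
python3 a.py
```

```text
24.35 [ 0.6792 -0.0859] [-3.7129  0.7409  7.8458] R 0.1401910036818275 ang 1.049091007206648 Ftan -2.3468419358251906 Frad -2.9709614725496083
```

Request:
drive_tool(increments=[-0.6, -0.7, 0, 0, 16, -0.6, -0.7, 0, 0, 16, -0.6, -0.7, 0, 0, 16, -0.6, -0.7, 0, 0, 16])

```text
t: 24.85
ee_pos: [0.6785, -0.0865, 0.0809]
ee_rot: [[-0.0, 1.0, 0.001], [1.0, 0.0, -0.0], [-0.0, 0.001, -1.0]]
wrist_force: [-3.5, 0.5, 8.1]
opening: 0.0204
grasp_force: 60.7
```

```bash
python3 a.py
```

```text
24.85 [ 0.6785 -0.0865] [-3.4533  0.5271  8.0802] R 0.14018864738262168 ang 1.0425061349897775 Ftan -2.305178299402945 Frad -2.6247750952028075
```

Request:
drive_tool(increments=[-0.8, -0.8, 0, 0, 16, -0.8, -0.8, 0, 0, 16, -0.8, -0.8, 0, 0, 16, -0.8, -0.8, 0, 0, 16])

```text
t: 25.35
ee_pos: [0.6779, -0.087, 0.0809]
ee_rot: [[-0.0, 1.0, 0.001], [1.0, 0.0, 0.0], [0.0, 0.001, -1.0]]
wrist_force: [-2.0, 2.5, 7.4]
opening: 0.0208
grasp_force: 60.6
```

```bash
python3 a.py
```

```text
25.35 [ 0.6779 -0.087 ] [-1.9592  2.4612  7.3665] R 0.1401943745943639 ang 1.0370276245439718 Ftan 0.0657132058772103 Frad -3.145102429795962
```

Request:
drive_tool(increments=[-0.8, -0.8, 0, 0, 16, -0.8, -0.8, 0, 0, 16, -0.8, -0.8, 0, 0, 16, -0.8, -0.8, 0, 0, 16])

```text
t: 25.85
ee_pos: [0.6775, -0.0874, 0.0809]
ee_rot: [[-0.0, 1.0, 0.002], [1.0, 0.0, 0.001], [0.001, 0.002, -1.0]]
wrist_force: [2.6, 5.6, 6.8]
opening: 0.0207
grasp_force: 60.5
```

```bash
python3 a.py
```

```text
25.85 [ 0.6775 -0.0874] [2.5897 5.6429 6.7986] R 0.14023164228195753 ang 1.0334382819095 Ftan 5.58819136002502 Frad -2.7058147858917003
```

```bash
python3 - <<'E'
from h import *
s=manip.snapshot("scene"); cv2.imwrite("pics/fin.png",cv2.resize(s["img"][140:310,70:450],None,fx=2,fy=2))
E
```

```text
(no output)
```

View pics/fin.png

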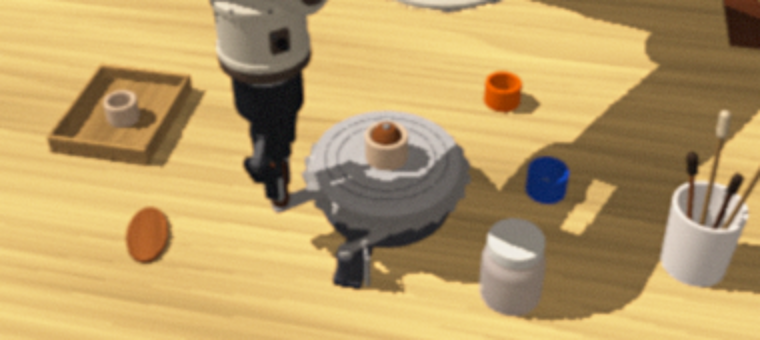

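In the final picture the fit ring sits on the wheel (386,150) and the tight ring stands in the tray (121,108). The lever is gripped at (278,190), and the jar, pot, rib and look-alike rings are where they stood.

```bash
python3 -c "
from workcell import manip
print(manip.close_job())"
```

```text
the job is handed in; nothing more can be done
None
```

The fitting ring is down on the wheel head, the shrunken one is set in the seconds tray, and the wheel is four clicks round and eased back onto the pawl with the lever still gripped; the job was handed in at about 26 s.

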